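# Put the dry microscope objectives away in their cases

## Task

The dry objectives are clean: put each of the four away, standing front lens up in the well of the open case with the same ring colour, setting each down gently, neither dropped nor knocked over. The oil-immersion objective, the one that has a black ring as well as its colour ring, still has to be wiped: leave it standing where it is and its case empty. Leave all the cases standing where they are.

Things in the scene. Friction and masses are not known exactly. Their poses are not given: they have to be found in the camera images.
- objective_red: Microscope objective with a red colour ring, standing on its brass thread, front lens up, 45 mm tall: thread 25 mm in diameter for the lowest 5 mm, straight metal barrel 31 mm in diameter (32 at the collar) from 5 to 33 mm up, then the narrowing red shoulder and nose. 0.07 to 0.24 kg. Origin: centre of underside, z up; yaw has no meaning. No black ring: dry.
- objective_yellow: Microscope objective with a yellow colour ring, standing on its brass thread, front lens up, 50 mm tall: thread 25 mm in diameter for the lowest 5 mm, straight metal barrel 31 mm in diameter (32 at the collar) from 5 to 36 mm up, then the narrowing yellow shoulder and nose. 0.07 to 0.24 kg. Origin: centre of underside, z up; yaw has no meaning. No black ring: dry.
- objective_green: Microscope objective with a green colour ring, standing on its brass thread, front lens up, 55 mm tall: thread 25 mm in diameter for the lowest 5 mm, straight metal barrel 31 mm in diameter (32 at the collar) from 5 to 39 mm up, then the narrowing green shoulder and nose. 0.07 to 0.24 kg. Origin: centre of underside, z up; yaw has no meaning. No black ring: dry.
- objective_blue: Microscope objective with a blue colour ring, standing on its brass thread, front lens up, 60 mm tall: thread 25 mm in diameter for the lowest 5 mm, straight metal barrel 31 mm in diameter (32 at the collar) from 5 to 42 mm up, then the narrowing blue shoulder and nose. 0.07 to 0.24 kg. Origin: centre of underside, z up; yaw has no meaning. No black ring: dry.
- objective_white: Microscope objective with a white colour ring, standing on its brass thread, front lens up, 63 mm tall: thread 25 mm in diameter for the lowest 5 mm, straight metal barrel 31 mm in diameter (32 at the collar) from 5 to 44 mm up, then the narrowing white shoulder and nose. 0.07 to 0.24 kg. Origin: centre of underside, z up; yaw has no meaning. Black ring above the white one: oil immersion.
- case_red: Loose open case base with a red ring: black, foot 76 mm across and 5 mm high with the ring on its top, collar 59 mm outside, 51 inside, rim 17 mm up; well floor 5 mm up. Origin: centre of underside, z up, on the work surface. All these and a few unlisted things stand mixed, centres at least 80 mm apart, at most 70 mm tall; along the table's sides up to 130 mm.
- case_yellow: Loose open case base with a yellow ring: black, foot 76 mm across and 5 mm high with the ring on its top, collar 59 mm outside, 51 inside, rim 17 mm up; well floor 5 mm up. Origin: centre of underside, z up, on the work surface. All these and a few unlisted things stand mixed, centres at least 80 mm apart, at most 70 mm tall; along the table's sides up to 130 mm.
- case_green: Loose open case base with a green ring: black, foot 76 mm across and 5 mm high with the ring on its top, collar 59 mm outside, 51 inside, rim 17 mm up; well floor 5 mm up. Origin: centre of underside, z up, on the work surface. All these and a few unlisted things stand mixed, centres at least 80 mm apart, at most 70 mm tall; along the table's sides up to 130 mm.
- case_blue: Loose open case base with a blue ring: black, foot 76 mm across and 5 mm high with the ring on its top, collar 59 mm outside, 51 inside, rim 17 mm up; well floor 5 mm up. Origin: centre of underside, z up, on the work surface. All these and a few unlisted things stand mixed, centres at least 80 mm apart, at most 70 mm tall; along the table's sides up to 130 mm.
- case_white: Loose open case base with a white ring: black, foot 76 mm across and 5 mm high with the ring on its top, collar 59 mm outside, 51 inside, rim 17 mm up; well floor 5 mm up. Origin: centre of underside, z up, on the work surface. For the oil objective. All these and a few unlisted things stand mixed, centres at least 80 mm apart, at most 70 mm tall; along the table's sides up to 130 mm.

How it is judged (in metres and radians):
At the end, for the whole second after the job is handed in: The four dry objectives stand upright (7 degrees) and released on the well floors of the cases of their own colour, within 12 mm of centre, at rest; these cases stand level. All five cases are within 30 mm of where they were; the oil-immersion objective stands within 20 mm of where it was (horizontal distance between objective_red and case_red below 0.012 m and z of objective_red in the frame of case_red between 0.002 and 0.009 m and angle between each of objective_red, case_red, objective_yellow, case_yellow, objective_green, case_green, objective_blue, case_blue, objective_white's own z axis and vertical below 0.12 rad and distance of each of case_red, case_yellow, case_green, case_blue, case_white from where it was at the start of the episode below 0.03 m and linear speed of each of objective_red, objective_yellow, objective_green, objective_blue, objective_white below 0.02 m/s and horizontal distance between objective_yellow and case_yellow below 0.012 m and z of objective_yellow in the frame of case_yellow between 0.002 and 0.009 m and horizontal distance between objective_green and case_green below 0.012 m and z of objective_green in the frame of case_green between 0.002 and 0.009 m and horizontal distance between objective_blue and case_blue below 0.012 m and z of objective_blue in the frame of case_blue between 0.002 and 0.009 m and distance of objective_white from where it was at the start of the episode below 0.02 m); the robot touches nothing.
It fails at once if the oil-immersion objective (white and black rings) was moved more than 20 mm (distance of objective_white from where it was at the start of the episode above 0.02 m).
It fails at once if an objective was knocked over (leaned more than 57 degrees) (angle between any of objective_red, objective_yellow, objective_green, objective_blue, objective_white's own z axis and vertical above 1 rad).
It fails at once if an objective was dropped (moved faster than 0.5 m/s with no finger on it, a fall of about 13 mm) ((linear speed of objective_red above 0.5 m/s and contact force between the fingers and objective_red below 0.05 N) or (linear speed of objective_yellow above 0.5 m/s and contact force between the fingers and objective_yellow below 0.05 N) or (linear speed of objective_green above 0.5 m/s and contact force between the fingers and objective_green below 0.05 N) or (linear speed of objective_blue above 0.5 m/s and contact force between the fingers and objective_blue below 0.05 N) or (linear speed of objective_white above 0.5 m/s and contact force between the fingers and objective_white below 0.05 N)).
It also fails if it takes over 104 s, if anything falls off the work surface, if the arm or the gripper's body presses on something with over 40 N, if the wrist force passes 120 N, or if a joint passes its speed limit or range.

## Robot

A 7-joint arm with a two-finger parallel gripper is mounted at the origin on the work surface. World frame = base frame: x ahead of the robot, y to its left, z up, the work surface at z = 0. Lengths are in mm, angles in rad, forces in N, time in s.
With the tool pointing down it reaches from about 425 to 875 mm from the base axis. Payload 4.7 kg.
Tool frame: the origin (TCP) lies at the very end of the fingers, on their centre line; the grasp point (between the pads) lies 19 mm behind it; z points along the fingers, y is the line along which they close (so a half turn about z gives the same grasp; the last joint's range is limited). The gripper opens to 85 mm and grips with 20 to 120 N. Pads are 22 mm wide; open, the fingers measure 114 mm over their backs; the gripper's body (76 mm by 85 mm) begins 54 mm behind the grasp point. The pads swing forward as they close: fully open they stand 13 mm farther back than shut.
Start: joints at [-1.209, 0.321, -0.07, 1.45, 0.023, 1.371, -0.057], TCP at [221.567, 611.091, 231.349] pointing down, gripper open.
Joint ranges: [-2.86, 2.86], [-0.3, 2.09], [-1.38, 1.24], [0.06, 2.45], [-1.56, 4.7], [0.09, 2.05], [-2.69, 2.69]. Speed limits (rad/s): [2.57, 2.57, 3.14, 3.14, 3.14, 3.14, 3.14].

## Interface

Orientations are given as a rotation vector (axis times angle).
In Python, from station import arm, vision, ticket gives the robot as it stands.
- The arm moves only by the tool send_rows, never from a script. Its argument "moves" is one flat list of numbers, 5 for each row, row after row: the shift along the tool's x, y, z scaled (see below), then the turn about the tool's z scaled (see below), then the opening, from -1 (shut) to 1 (fully open). A call has 1 to 20 rows; each row is the pose to reach, as a shift and turn from the pose commanded when the call began, along the tool's axes at that moment; what a row does not reach only later rows make up. The controller multiplies each number of a shift by 150 mm and each number of a turn by 0.5 rad. A row lasts 1/12 s, in which the tool goes at most 41.7 mm and 7.16 degrees, less where a joint would pass 70% of its speed; a pose out of reach is approached as far as the arm can. A call with a number of a shift or a turn outside -1 to 1 is refused whole. A call with a gripper value outside its range is refused whole. The fingers move at their own pace and stop on an object; the grip force is fixed at half the most. Time passes only in rows, so rows that repeat a pose let the fingers close. It gives the time, the measured TCP pose, the force, the opening and the grip force at its end, in the units of the state.
- arm.observe(): the state, without advancing time (a new reading comes with each control period).
- vision.camera(name): name is "scene" or "side" or "wrist"; returns the picture (384x512x3 uint8, red, green, blue); there is no depth.
- vision.camera_params(name): a dict with "K" (3x3 intrinsics, pixels), "rvec" (rotation vector, rad) and "tvec" (3), from world to camera coordinates, as OpenCV has them. Camera axes: x right, y down, z forward; pixel columns grow to the right and rows downward; lengths in mm; the calibration is good to about 2 mm. A picture is of the moment at which its call begins: read the wrist's pose just before it. camera_params takes no time and is no camera call; for the wrist camera it gives the pose at the moment of the call.
- ticket.finish_job(): hands the job in; it is judged then, once.
The state is a dict: "time_s": time; "q": joint angles; "qd": joint speeds; "tau": joint torques, N m; "position": TCP position; "tcp_rot": TCP orientation; "contact_force": force on the tool from outside, world axes, zero at the start; "ft_torque": the same for the moment, N m; "grip_width": opening from 0.0 (shut) to 1.0 (fully open); "finger_force": force on a finger pad.
Only numpy, scipy, OpenCV 4.12 (cv2) and the standard library are available. Lean on these libraries where they do the work, as an engineer would, in place of code of your own. Each camera call takes 0.05 s, during which the arm holds its last target. There are 200 camera calls.

## Working session

There is one attempt and no reset: what is moved stays moved. The work goes in short steps, Python scripts to look and compute and a tool call to move; the robot and the scene stay as the last step left them, time stands still between calls to the robot, and variables do not carry over. Pictures are saved under pics/ and viewed, at most 14 in all, crops included, and the job is handed in when it is done.

Besides the shell and the picture viewer there is one more tool, called as name(argument=value, ...) on one line, values as JSON. send_rows: Moves the arm, as the interface text tells. Shifts and turns lie within -1 to 1; 1 stands for 150 mm of shift or 0.5 rad of turn. Its arguments: {"type":"object","properties":{"moves":{"type":"array","items":{"type":"number","minimum":-1,"maximum":1}}},"required":["moves"]}

```bash
ls; mkdir -p pics
python3 - <<'E'
from station import arm, vision, ticket
import cv2,numpy as np
np.set_printoptions(precision=3,suppress=True)
s=arm.observe(); print(s)
for n in ("scene","side","wrist"):
    p=vision.camera_params(n); print(n,p)
    cv2.imwrite(f"pics/{n}0.png",vision.camera(n)[:,:,::-1])
E
```

```text
pics
{'time_s': 0.0, 'q': array([-1.209,  0.322, -0.07 ,  1.452,  0.023,  1.371, -0.057]), 'qd': array([ 0.001, -0.   ,  0.001, -0.002,  0.   , -0.002, -0.   ]), 'tau': array([  0.   , -49.357,  -0.382, -31.433,   0.013,   0.011,   0.   ]), 'position': array([221.38 , 610.572, 230.203]), 'tcp_rot': array([-0.543, -3.094,  0.003]), 'contact_force': array([-0.216, -0.884,  0.61 ]), 'ft_torque': array([ 0.036, -0.04 ,  0.016]), 'finger_force': 0.0, 'grip_width': 1.0017051138063053}
scene {'K': array([[358.009,   0.   , 261.589],
       [  0.   , 358.009, 190.667],
       [  0.   ,   0.   ,   1.   ]]), 'rvec': array([ 1.949,  1.064, -0.568]), 'tvec': array([-268.646, -228.882, 1393.403])}
side {'K': array([[351.636,   0.   , 257.12 ],
       [  0.   , 351.636, 187.5  ],
       [  0.   ,   0.   ,   1.   ]]), 'rvec': array([ 0.118, -2.662,  1.524]), 'tvec': array([524.424,  56.568, 873.983])}
wrist {'K': array([[273.696,   0.   , 260.48 ],
       [  0.   , 273.696, 189.85 ],
       [  0.   ,   0.   ,   1.   ]]), 'rvec': array([-2.357, -1.652, -0.252]), 'tvec': array([-649.443,  -39.928,  381.192])}
```

```bash
cd pics; python3 -c "
import cv2
for n in('scene','side'):
    cv2.imwrite(n+'0b.png',cv2.resize(cv2.imread(n+'0.png'),(800,600),interpolation=cv2.INTER_CUBIC))"
```

```text
(no output)
```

View pics/scene0b.png

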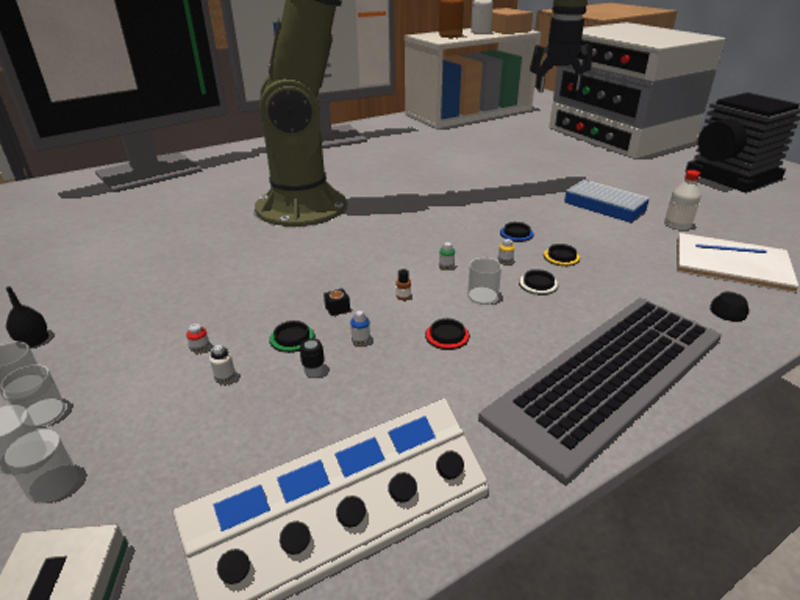

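View pics/side0b.png

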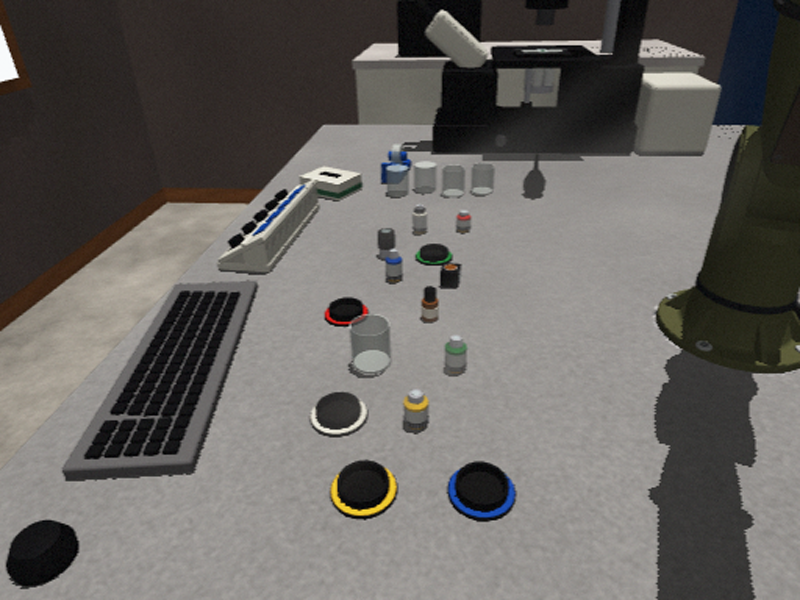

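View pics/wrist0.png

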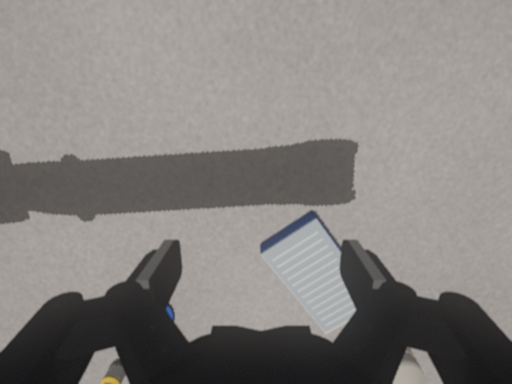

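The scene view (800×600) shows these objectives: red (197,336), white/black ring (221,363), blue (360,327), green (447,256) and yellow (507,251). The cases are green (292,336), red (447,333), white (538,281), yellow (562,255) and blue (516,231). Other items include a beaker (485,280), a dropper bottle (403,285), a black cap (337,300) and a dark cylinder (312,357). The side view agrees, and the wrist view shows only the table so far.

```bash
cat > h.py <<'E'
import cv2,numpy as np
from station import arm, vision, ticket
np.set_printoptions(precision=1,suppress=True)
HUE={'red':[(0,8),(172,180)],'yellow':[(19,30)],'green':[(45,85)],'blue':[(100,125)]}
H={'red':45,'yellow':50,'green':55,'blue':60,'white':63}
def grab(n):
    p=vision.camera_params(n); return p,vision.camera(n)
def ray(p,uv,z):
    "world xy where the pixel's ray meets height z"
    R=cv2.Rodrigues(np.array(p['rvec']))[0]; c=-R.T@np.array(p['tvec'])
    d=R.T@np.linalg.inv(p['K'])@np.array([uv[0],uv[1],1.])
    return (c+d*(z-c[2])/d[2])[:2]
def blobs(img,col,amin=12,S=90,V=60):
    h=cv2.cvtColor(img,cv2.COLOR_RGB2HSV); m=np.zeros(h.shape[:2],np.uint8)
    for a,b in HUE[col]: m|=cv2.inRange(h,(a,S,V),(b,255,255))
    n,l,st,ce=cv2.connectedComponentsWithStats(m)
    return [(ce[i],st[i]) for i in range(1,n) if st[i,4]>=amin]
def proj(p,X):
    return cv2.projectPoints(np.array([X],float),np.array(p['rvec']),np.array(p['tvec']),p['K'],None)[0].ravel()
E
python3 - <<'E'
from h import *
for n in('scene','side'):
    p=vision.camera_params(n); im=cv2.imread(f'pics/{n}0.png')[:,:,::-1].copy()
    for c in HUE:
        for ce,st in blobs(im,c):
            print(n,c,ce,st[2:],'z5',ray(p,ce,5),'zsh',ray(p,ce,H[c]-10))
# white ones by hand (800x600 px)
S=1.5625
for n,o,k in(('scene',(220,357),(538,281)),('side',(420,216),(339,413))):
    p=vision.camera_params(n); print(n,'white obj',ray(p,np.array(o)/S,50),'case',ray(p,np.array(k)/S,8))
for nm,a,b in(('beaker',(484,297),(371,363)),('bottle',(403,297),(430,318)),('blackbox',(337,310),(450,285)),('darkcyl',(314,374),(387,255))):
    print(nm,ray(vision.camera_params('scene'),np.array(a)/S,0),ray(vision.camera_params('side'),np.array(b)/S,0))
for n in('scene','side','wrist'):
    p=vision.camera_params(n);R=cv2.Rodrigues(np.array(p['rvec']))[0]; print(n,-R.T@p['tvec'],R[2])
print(cv2.Rodrigues(arm.observe()['tcp_rot'])[0])
E
```

```text
scene red [399.6  37.2] [ 6  6 25] z5 [-753.6 2114.9] zsh [-651.8 1982.1]
scene red [370.6  80.2] [ 5  5 17] z5 [ -79.9 1066.5] zsh [-12.8 987.7]
scene red [442.8 111.8] [10  7 57] z5 [407.3 989.3] zsh [449.4 914.4]
scene red [125.4 213.9] [13  9 66] z5 [ 393.2 -364.1] zsh [ 436.  -369.3]
scene red [285.5 217.2] [ 29  14 126] z5 [635.7 -14.2] zsh [666.  -37.5]
scene yellow [324.1 158.3] [ 9  5 34] z5 [446.6 282.7] zsh [493.3 237.8]
scene yellow [358.3 165.6] [23 11 80] z5 [544.1 343.8] zsh [585.  295.2]
scene green [379.9  83.3] [ 5  5 14] z5 [ -16.3 1067.6] zsh [ 68.9 962.3]
scene green [285.6 161.2] [ 9  5 29] z5 [392.6 162.1] zsh [449.7 119. ]
scene green [198.6 213.2] [ 4  7 17] z5 [ 496.  -198.7] zsh [ 546.1 -217.1]
scene green [179.9 220.3] [19 12 64] z5 [ 497.3 -252.4] zsh [ 547.3 -267.1]
scene blue [288.2  58.4] [ 12  34 355] z5 [-697.6  971.4] zsh [-549.2  860.4]
scene blue [387.1 132.4] [ 53  19 393] z5 [420.5 622.3] zsh [482.6 538.3]
scene blue [330.2 150.7] [21  8 55] z5 [416.2 336.9] zsh [478.7 274.9]
scene blue [468.5 159. ] [44  5 62] z5 [712.3 686.4] zsh [751.9 597.4]
[... 1077 characters left out ...]
] z5 [ 654.7 -772.2] zsh [ 634.9 -632.4]
side blue [177.8 134.3] [ 33  33 117] z5 [ 880.2 -454.1] zsh [ 840.  -343.1]
side blue [251.6 166.4] [10  5 37] z5 [ 565.  -199.4] zsh [ 553.3 -111.4]
side blue [307.5 319.6] [ 43  32 322] z5 [403.2 366.3] zsh [406.1 403.2]
scene white obj [ 533. -357.] case [586.8 241. ]
side white obj [ 520.  -321.3] case [583.9 247.6]
beaker [564.6 125.5] [560.2 129.3]
bottle [481.8  -2.9] [479.6   0.6]
blackbox [ 452.6 -126.8] [ 449.3 -113.8]
darkcyl [ 589.4 -235.5] [ 581.8 -231.3]
scene [1225.6 -466.7  588.3] [-0.7  0.4 -0.6]
side [435.1 774.5 503. ] [ 0.1 -0.9 -0.5]
wrist [149.5 637.7 374. ] [ 0.3 -0.1 -1. ]
[[-0.9  0.3 -0. ]
 [ 0.3  0.9 -0. ]
 [-0.  -0.  -1. ]]
```

send_rows(moves=[-0.87, -0.46, 0, -0.7, 0.3, -0.87, -0.46, 0, -0.7, 0.3, -0.87, -0.46, 0, -0.7, 0.3, -0.87, -0.46, 0, -0.7, 0.3, -0.87, -0.46, 0, -0.7, 0.3, -0.87, -0.46, 0, -0.7, 0.3])

```text
time_s: 0.65
position: [322.4, 500.2, 231.3]
tcp_rot: [0.003, 3.141, -0.0]
contact_force: [-1.2, 1.2, 0.2]
grip_width: 0.649
finger_force: 0.0
```

send_rows(moves=[-0.67, -1, 0, 0, 0.3, -0.67, -1, 0, 0, 0.3, -0.67, -1, 0, 0, 0.3, -0.67, -1, 0, 0, 0.3, -0.67, -1, 0, 0, 0.3, -0.67, -1, 0, 0, 0.3])

```text
time_s: 1.15
position: [424.0, 348.8, 231.4]
tcp_rot: [0.006, 3.141, -0.002]
contact_force: [0.3, 0.2, 0.5]
grip_width: 0.647
finger_force: 0.0
```

```bash
cat >> h.py <<'E'
def wrist(name):
    p,im=grab('wrist'); cv2.imwrite(f'pics/{name}.png',im[:,:,::-1])
    print(arm.observe()['position'])
    for c in HUE:
        for ce,st in blobs(im,c,30):
            print(c,ce,st,'case z5',ray(p,ce,5),'bbox',ray(p,st[:2]+st[2:4]/2,5),'obj',ray(p,ce,H[c]-10))
    return p,im
E
python3 -c "
from h import *
wrist('w1')"
```

```text
[421.9 351.7 231.3]
red [ 46.9 278.9] [ 18 265  48  39 491] case z5 [611.4   9.7] bbox [621.8  -0.7] obj [590.   37.3]
yellow [187.9 206.7] [175 199  23  22 197] case z5 [489.8 243.4] bbox [494.9 240.9] obj [476.3 253.5]
yellow [268.8 226.1] [245 210  49  43 616] case z5 [521.  360.5] bbox [529.7 361.7] obj [504.6 359.5]
green [ 92.2 169.5] [ 81 166  20  11  61] case z5 [434.2 115.3] bbox [437.  113.1] obj [424.8 140.6]
blue [262.6 141.9] [237 118  54  54 685] case z5 [397.  351.7] bbox [401.2 353.5] obj [390.9 351.5]
```

View pics/w1.png

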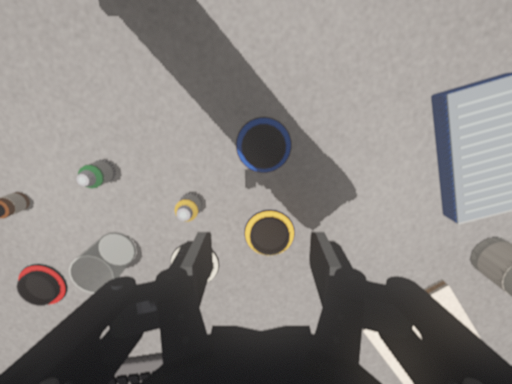

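The wrist view shows the yellow case at (269,233), blue case (263,146), yellow objective nose (184,214), green objective nose (84,180), red case (42,285) and beaker. Next I'll go above the yellow objective and look closely.

send_rows(moves=[-0.41, -0.65, 0.73, 0, 0.3, -0.41, -0.65, 0.73, 0, 0.3, -0.41, -0.65, 0.73, 0, 0.3, -0.41, -0.65, 0.73, 0, 0.3, -0.41, -0.65, 0.73, 0, 0.3, -0.41, -0.65, 0.73, 0, 0.3])

```text
time_s: 1.7
position: [481.6, 255.6, 119.9]
tcp_rot: [0.005, -3.138, 0.002]
contact_force: [0.1, -0.1, 0.4]
grip_width: 0.649
finger_force: 0.0
```

```bash
python3 -c "
from h import *
wrist('w2')"
```

```text
[482.  257.3 121.4]
red [ 41.9 295.3] [  1 276  68  54 912] case z5 [611.8   9.4] bbox [622.2  -0.9] obj [587.8  38. ]
yellow [253.3 191.8] [236 180  35  33 428] case z5 [488.4 248.5] bbox [493.3 248.7] obj [477.2 249.5]
yellow [359.2 215.3] [326 200  72  42 896] case z5 [513.2 356.3] bbox [519.5 359.9] obj [498.6 342.8]
green [109.  128.5] [ 94 125  28  10  99] case z5 [427.2 115.2] bbox [428.6 114. ] obj [423.9 136.9]
blue [358.6  97.6] [ 328   56   82   86 1681] case z5 [399.6 343.3] bbox [400.7 352.8] obj [400.6 328.1]
```

View pics/w2.png

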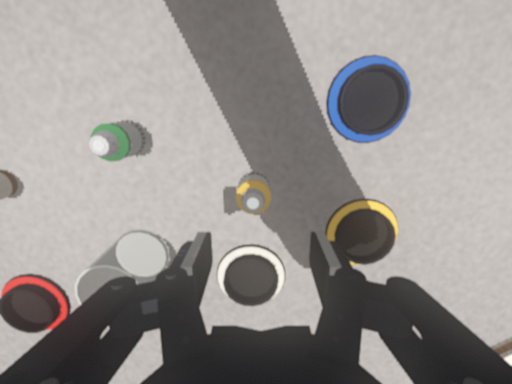

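The yellow objective's nose is at (253,202) and its ring centre at about (253,193). The blue case is centred at about (369,98) and the green nose at (99,145).

```bash
python3 -c "
from h import *
p=vision.camera_params('wrist')
print('yellow nose',ray(p,(253,202),50),'ring',ray(p,(253.5,196),38),'green nose',ray(p,(99,145),55), 'ring',ray(p,(110,143),43))
print('case blue inner',ray(p,(374,97),17),'foot',ray(p,(368.5,98.5),5))
o=arm.observe()['position'];print(o,[proj(p,[*o[:2],z]) for z in (0,50,120)])
for n,q in(('scene',0),('side',0)):
  P=vision.camera_params(n); print(n,proj(P,[477,249,40]))
"
```

```text
yellow nose [483.9 251.5] ring [482.7 251.6] green nose [436.3 134. ] ring [436.4 136.1]
case blue inner [399.6 354.7] foot [400.6 354.7]
[482.  257.3 121.4] [array([260.1, 183.2]), array([260. , 199.9]), array([259.9, 239.7])]
scene [323.4 155.3]
side [269.2 255.4]
```

send_rows(moves=[-0.015, -0.038, 0.0, 0, 0.3, -0.015, -0.038, 0.25, 0, 0.3, -0.015, -0.038, 0.45, 0, 0.3, -0.015, -0.038, 0.6, 0, 0.3, -0.015, -0.038, 0.71, 0, 0.3, -0.015, -0.038, 0.71, 0, 0.3, -0.015, -0.038, 0.71, 0, 0.3])

```text
time_s: 2.33
position: [485.1, 250.5, 15.8]
tcp_rot: [0.007, -3.141, -0.001]
contact_force: [0.9, 0.5, -0.0]
grip_width: 0.646
finger_force: 0.0
```

```bash
python3 -c "
from h import *
p,im=wrist('w3')
s=arm.observe();print(s['position'],s['contact_force'],p['tvec'])"
```

```text
[486.2 250.7  16.8]
yellow [257.4 246. ] [ 227  228   61   50 1304] case z5 [494.5 249. ] bbox [499.5 249.1] obj [475.  249.3]
yellow [428.9 264.8] [ 375  250  105   42 1523] case z5 [507.7 360. ] bbox [512.3 360. ] obj [485.2 335.2]
green [ 14.4 167.3] [   0  134   31   63 1263] case z5 [444.3 108.9] bbox [443.2 109.8] obj [435.  145.6]
blue [423.7  82.5] [ 383   13  126  148 3951] case z5 [397.7 336.4] bbox [399.9 348.6] obj [400.8 311.4]
[486.2 250.7  16.8] [ 1.2 -0.5  0.2] [-248.8 -438.6   28.4]
```

View pics/w3.png

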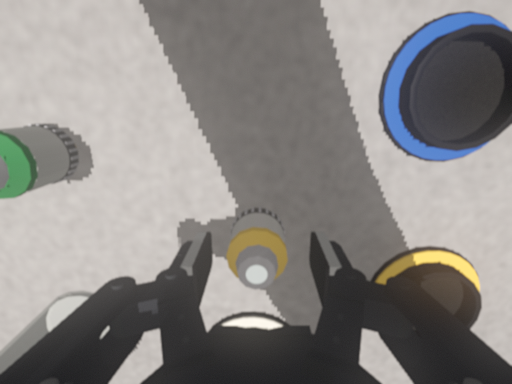

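The yellow objective is centred between the fingers at (257,250), so I'll close and lift.

send_rows(moves=[0, 0, 0, 0, -1, 0, 0, 0, 0, -1, 0, 0, 0, 0, -1, 0, 0, 0, 0, -1, 0, 0, 0, 0, -1, 0, 0, 0, 0, -1, 0, 0, 0, 0, -1, 0, 0, 0, 0, -1, 0, 0, -0.05, 0, -1, 0, 0, -0.15, 0, -1, 0, 0, -0.3, 0, -1, 0, 0, -0.45, 0, -1, 0, 0, -0.6, 0, -1, 0, 0, -0.6, 0, -1, 0, 0, -0.6, 0, -1])

```text
time_s: 3.63
position: [486.5, 249.5, 107.2]
tcp_rot: [-0.003, 3.138, 0.003]
contact_force: [-0.8, -1.2, -1.0]
grip_width: 0.34
finger_force: 59.3
```

send_rows(moves=[-0.15, 0.2, -0.05, 0, -1, -0.35, 0.4, -0.1, 0, -1, -0.55, 0.6, -0.1, 0, -1, -0.7, 0.74, -0.1, 0, -1, -0.7, 0.74, -0.1, 0, -1, -0.7, 0.74, -0.1, 0, -1, -0.7, 0.74, -0.1, 0, -1])

```text
time_s: 4.22
position: [589.2, 358.8, 118.3]
tcp_rot: [0.003, -3.139, 0.004]
contact_force: [-0.4, -0.3, -1.0]
grip_width: 0.34
finger_force: 59.4
```

```bash
cat >> h.py <<'E'
from scipy.optimize import least_squares
def ringfit(p,im,col,amin=150,S=70,V=30,near=None):
    "fit case centre: mask pixels of ring back-projected to z=5 lie in annulus; circle fit to outer hull"
    h=cv2.cvtColor(im,cv2.COLOR_RGB2HSV); m=np.zeros(h.shape[:2],np.uint8)
    if col=='white': m=cv2.inRange(h,(0,0,165),(180,60,255))
    else:
        for a,b in HUE[col]: m|=cv2.inRange(h,(a,S,V),(b,255,255))
    vu=np.argwhere(m)
    W=np.array([ray(p,(u,v),5) for v,u in vu])
    W=W[np.linalg.norm(W-near,axis=1)<50]
    f=lambda c: np.linalg.norm(W-c[:2],axis=1)-c[2]
    r=least_squares(f,[*near,34],loss='soft_l1',f_scale=2)
    print(col,'case',r.x,'rms',np.sqrt(np.mean(r.fun**2)),len(W)); return r.x
E
python3 -c "
from h import *
p,im=wrist('w4')
for i in range(3): print(arm.observe()['position'])
ringfit(p,im,'yellow',near=[530,361]); ringfit(p,im,'blue',near=[401,354])"
```

```text
[589.3 358.5 119.1]
yellow [262.8 122.3] [ 223   85   81   82 1840] case z5 [528.7 360.8] bbox [532.  361.4] obj [526.6 360.6]
yellow [260.5 241.1] [ 232  223   58   49 1308] case z5 [649.6 358.9] bbox [657.  359.4] obj [631. 359.]
blue [252.9   3.3] [228   0  50  10 336] case z5 [434.9 352.4] bbox [436.1 352.4] obj [448.5 353.6]
[589.3 358.5 119.1]
[589.3 358.5 119.1]
[589.3 358.5 119.1]
yellow case [533.7 360.7  33.5] rms 2.190939167403362 1908
blue case [370.  352.1  65.8] rms 1.674767210553384 360
```

View pics/w4.png

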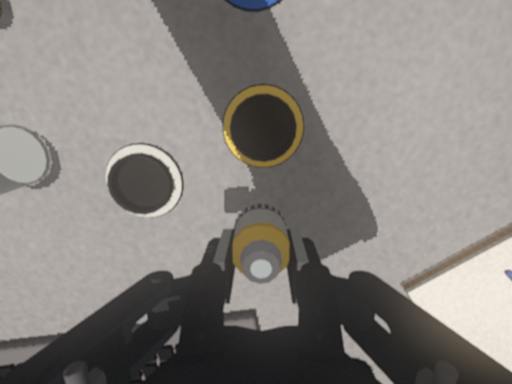

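The yellow case is centred at (263,125), and the held objective stands straight at (261,250).

send_rows(moves=[0.15, 0.015, 0, 0, -1, 0.3, 0.015, 0, 0, -1, 0.37, 0.015, 0, 0, -1, 0.37, 0.015, 0.0, 0, -1, 0.37, 0.015, 0.2, 0, -1, 0.37, 0.015, 0.4, 0, -1, 0.37, 0.015, 0.55, 0, -1, 0.37, 0.015, 0.61, 0, -1, 0.37, 0.015, 0.64, 0, -1, 0.37, 0.015, 0.66, 0, -1, 0.37, 0.015, 0.66, 0, -1, 0.37, 0.015, 0.66, 0, -1])

```text
time_s: 5.27
position: [536.5, 362.9, 23.2]
tcp_rot: [-0.003, 3.138, 0.003]
contact_force: [-0.2, 0.4, -0.9]
grip_width: 0.339
finger_force: 59.7
```

```bash
python3 -c "
from h import *
p,im=grab('side')
cv2.imwrite('pics/s5.png',cv2.resize(im[210:370,150:370,::-1],None,fx=3,fy=3,interpolation=cv2.INTER_CUBIC))
s=arm.observe();print(s['position'],s['contact_force'])"
```

```text
[536.2 363.   23. ] [ 0.1 -0.5 -1.4]
```

View pics/s5.png

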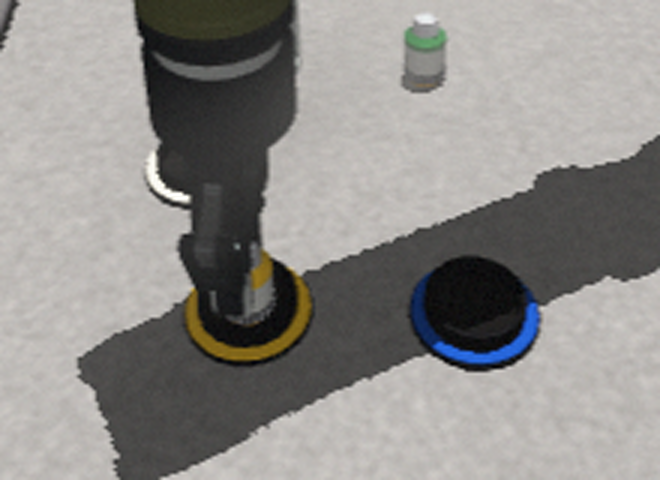

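The side crop shows the yellow objective inside the yellow collar at about (255,290), with the fingers above the rim. I'll release it and retreat.

send_rows(moves=[0.01, -0.007, 0.008, 0, -1, 0.01, -0.007, 0.008, 0, -1, 0.01, -0.007, 0.008, 0, 0, 0.01, -0.007, 0.008, 0, 0.3, 0.01, -0.007, 0.008, 0, 0.3, 0.01, -0.007, 0.008, 0, 0.3, 0.01, -0.007, -0.1, 0, 0.3, 0.01, -0.007, -0.3, 0, 0.3, 0.01, -0.007, -0.5, 0, 0.3, 0.01, -0.007, -0.7, 0, 0.3, 0.01, -0.007, -0.7, 0, 0.3, 0.01, -0.007, -0.7, 0, 0.3])

```text
time_s: 6.32
position: [534.4, 362.0, 128.6]
tcp_rot: [-0.003, 3.138, 0.004]
contact_force: [-0.0, 0.4, -1.4]
grip_width: 0.648
finger_force: 0.0
```

```bash
python3 -c "
from h import *
p,im=wrist('w6')
ringfit(p,im,'yellow',near=[533,361]);ringfit(p,im,'blue',near=[401,354])"
```

```text
[533.3 361.3 126.6]
yellow [259.  173.1] [ 223  144   73   71 1390] case z5 [525.  361.1] bbox [531.7 361.6] obj [516.1 361.2]
yellow [260.9 187.5] [243 173  36  35 514] case z5 [540.2 363. ] bbox [543.4 363.1] obj [529.4 362.9]
blue [250.2  46.7] [ 207    0   85   81 1663] case z5 [410.9 353.4] bbox [406.1 352.8] obj [418.8 354.8]
yellow case [532.4 360.1  31.6] rms 9.803534313555458 1988
blue case [401.1 351.9  33.4] rms 2.218494288240041 1763
```

View pics/w6.png

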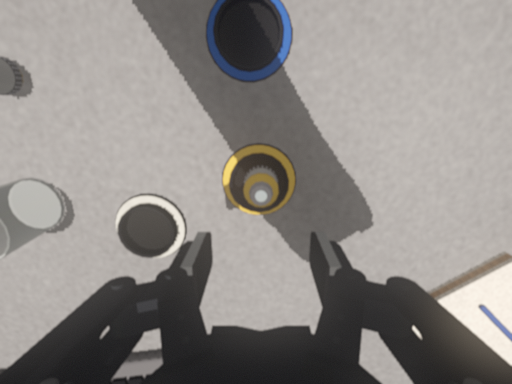

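The yellow objective stands in its case, nose at (261,196) inside the ring centred at (259,179). Next is green.

send_rows(moves=[0.31, -0.75, 0, 0, 0.3, 0.31, -0.75, 0, 0, 0.3, 0.31, -0.75, 0, 0, 0.3, 0.31, -0.75, 0, 0, 0.3, 0.31, -0.75, 0, 0, 0.3])

```text
time_s: 6.78
position: [485.6, 245.6, 124.6]
tcp_rot: [-0.002, -3.138, 0.003]
contact_force: [0.4, -0.4, 0.2]
grip_width: 0.647
finger_force: 0.0
```

send_rows(moves=[0.31, -0.75, 0, 0, 0.3, 0.31, -0.75, 0, 0, 0.3, 0.31, -0.75, 0, 0, 0.3, 0.31, -0.75, 0, 0, 0.3, 0.31, -0.75, 0, 0, 0.3, 0.31, -0.75, 0, 0, 0.3])

```text
time_s: 7.28
position: [441.2, 137.5, 126.2]
tcp_rot: [-0.005, 3.141, 0.001]
contact_force: [0.2, 0.3, 0.4]
grip_width: 0.651
finger_force: 0.0
```

```bash
cat >> h.py <<'E'
def objfit(p,im,col,near):
    "coloured shoulder ring -> ellipse centre by moments of filled hull, at its height; offset from TCP"
    o=arm.observe()['position']
    best=min(blobs(im,col,60),key=lambda b:np.linalg.norm(ray(p,b[0],H[col]-12)-near))
    h=cv2.cvtColor(im,cv2.COLOR_RGB2HSV); x,y,w,hh=best[1][:4]
    c=best[1][:2]+best[1][2:4]/2-.5
    e=ray(p,c,H[col]-12)
    print(col,'bbox',best[1],'obj at',e,'tcp',o,'dx,dy',e-o[:2]); return e
E
python3 -c "
from h import *
p,im=wrist('w7')
objfit(p,im,'green',[436,135])"
```

```text
[441.3 137.9 126.2]
yellow [453.  254.6] [427 233  69  59 955] case z5 [522.1 349.1] bbox [532.  360.7] obj [501.2 321.1]
yellow [485.1 279.2] [471 268  35  29 475] case z5 [553.6 392.3] bbox [557.9 397.2] obj [528.6 358.6]
green [245.2 179.1] [238 172  20  20 126] case z5 [437.1 122.5] bbox [440.1 125.3] obj [426.1 124.8]
blue [468.1 139.1] [ 445  106   67   76 1198] case z5 [396.7 336.5] bbox [401.3 347.7] obj [391.2 302.7]
blue [  2.5 303.4] [  0 293   8  21 108] case z5 [ 588.3 -163. ] bbox [ 588.5 -161.3] obj [ 550.2 -111.9]
green bbox [238 172  20  20 126] obj at [428.8 126.6] tcp [441.3 137.9 126.2] dx,dy [-12.5 -11.2]
```

View pics/w7.png

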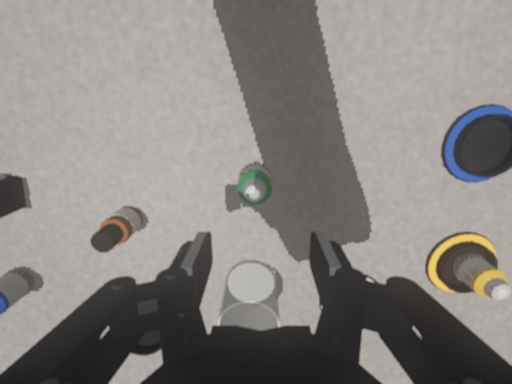

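The green objective's ring is at (254,187) with the nose at (253,191), the bottle at (118,228) and the beaker at (250,300). I've viewed ten pictures, so from here I'll rely on numeric fits.

```bash
sed -i 's/blobs(im,col,60)/blobs(im,col,60,S=70,V=25)/' h.py; python3 -c "
from h import *
p=vision.camera_params('wrist'); im=cv2.imread('pics/w7.png')[:,:,::-1].copy()
objfit(p,im,'green',[436,135]); print('nose',ray(p,(253,191),55),'ring',ray(p,(254.5,187),43))
im=cv2.imread('pics/w6.png'); 
h=cv2.cvtColor(cv2.imread('pics/w7.png'),cv2.COLOR_BGR2HSV); print(h[170:205:3,254])
"
```

```text
green bbox [237 171  34  29 288] obj at [432.  132.1] tcp [441.3 137.9 126.2] dx,dy [-9.3 -5.8]
nose [433.6 132. ] ring [433.8 133. ]
[[ 58  42 116]
 [ 64 102 138]
 [ 65 104 137]
 [ 47  15 119]
 [ 10   7 114]
 [  0   5 144]
 [ 15   3 203]
 [ 68   5 209]
 [ 75   5 191]
 [ 70   4 188]
 [ 10   6 127]
 [ 60  41  93]]
```

send_rows(moves=[0.05, -0.036, 0, 0, 0.3, 0.05, -0.036, 0.25, 0, 0.3, 0.05, -0.036, 0.5, 0, 0.3, 0.05, -0.036, 0.65, 0, 0.3, 0.05, -0.036, 0.735, 0, 0.3, 0.05, -0.036, 0.735, 0, 0.3, 0.05, -0.036, 0.735, 0, 0.3, 0.05, -0.036, 0.735, 0, -1, 0.05, -0.036, 0.735, 0, -1, 0.05, -0.036, 0.735, 0, -1, 0.05, -0.036, 0.735, 0, -1, 0.05, -0.036, 0.735, 0, -1, 0.05, -0.036, 0.735, 0, -1, 0.05, -0.036, 0.735, 0, -1, 0.05, -0.036, 0.735, 0, -1])

```text
time_s: 8.58
position: [434.7, 131.4, 17.7]
tcp_rot: [-0.004, 3.139, 0.003]
contact_force: [-0.5, 0.4, 6.6]
grip_width: 0.346
finger_force: 59.2
```

send_rows(moves=[0, 0, -0.05, 0, -1, 0, 0, -0.15, 0, -1, 0, 0, -0.3, 0, -1, 0, 0, -0.5, 0, -1, 0, 0, -0.7, 0, -1, 0, 0, -0.7, 0, -1, 0, 0, -0.7, 0, -1])

```text
time_s: 9.17
position: [434.5, 131.0, 123.1]
tcp_rot: [-0.003, 3.138, 0.003]
contact_force: [0.1, -0.8, -0.9]
grip_width: 0.336
finger_force: 59.4
```

send_rows(moves=[-0.08, -0.2, 0, 0, -1, -0.15, -0.45, 0, 0, -1, -0.245, -0.79, 0, 0, -1, -0.245, -0.79, 0, 0, -1, -0.245, -0.79, 0, 0, -1])

```text
time_s: 9.58
position: [469.7, 7.5, 119.7]
tcp_rot: [-0.008, -3.139, 0.003]
contact_force: [0.1, 0.7, -1.4]
grip_width: 0.34
finger_force: 59.6
```

send_rows(moves=[-0.08, -0.2, 0, 0, -1, -0.15, -0.45, 0, 0, -1, -0.245, -0.79, 0, 0, -1, -0.245, -0.79, 0, 0, -1, -0.245, -0.79, 0, 0, -1])

```text
time_s: 10.0
position: [506.6, -109.6, 119.9]
tcp_rot: [-0.005, -3.14, 0.003]
contact_force: [0.1, 0.9, -1.8]
grip_width: 0.34
finger_force: 59.7
```

send_rows(moves=[-0.08, -0.2, 0, 0, -1, -0.15, -0.45, 0, 0, -1, -0.245, -0.79, 0, 0, -1, -0.245, -0.79, 0, 0, -1, -0.245, -0.79, 0, 0, -1, -0.245, -0.79, 0, 0, -1])

```text
time_s: 10.5
position: [543.7, -222.7, 119.6]
tcp_rot: [0.004, -3.139, -0.003]
contact_force: [-0.2, 0.9, -1.6]
grip_width: 0.34
finger_force: 59.9
```

```bash
python3 -c "
from h import *
p,im=wrist('w8')
for n in ([487,-225],[480,-222]): ringfit(p,im,'green',near=n)
objfit(p,im,'red',[432,-362])
objfit(p,im,'blue',[560,-125])"
```

```text
[ 544.  -221.6  119.8]
red [77.9 49.9] [ 55  26  38  45 733] case z5 [ 423.7 -378. ] bbox [ 422.7 -381.1] obj [ 428.8 -360. ]
red [457.1 247.2] [ 431  225   71   61 1036] case z5 [611.8 -13.8] bbox [621.7  -1.5] obj [595. -38.]
green [256.2 120.9] [ 216   84   78   80 1367] case z5 [ 482.2 -226.2] bbox [ 485.  -227.4] obj [ 479.9 -225.7]
green [269.3 248.7] [239 235  50  43 710] case z5 [ 613.8 -212.8] bbox [ 623.2 -218.3] obj [ 591.2 -214.3]
blue [358.7 206. ] [346 195  35  32 378] case z5 [ 565.3 -123.1] bbox [ 570.7 -117.7] obj [ 548.2 -140.5]
green case [ 486.3 -227.8   33.4] rms 1.894036855730868 1637
green case [ 486.3 -227.8   33.4] rms 1.8940368557956966 1637
red bbox [ 55  26  39  45 792] obj at [ 427.2 -363.8] tcp [ 544.  -221.6  119.8] dx,dy [-116.8 -142.3]
blue bbox [346 194  36  34 432] obj at [ 553.1 -135.2] tcp [ 544.  -221.6  119.8] dx,dy [ 9.1 86.4]
```

View pics/w8.png

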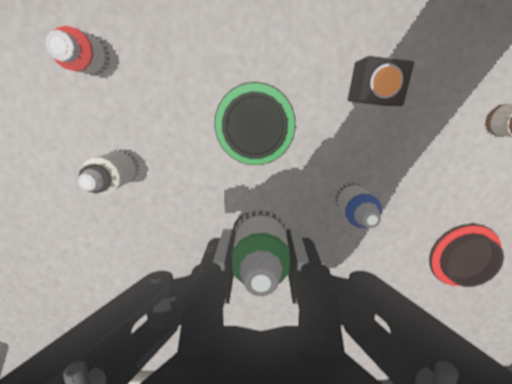

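The green case is at (255,124), and the held green objective is upright. The red objective is at (70,47), white at (105,173), blue (360,210) and red case (466,258).

send_rows(moves=[0.15, -0.04, 0, 0, -1, 0.3, -0.04, 0, 0, -1, 0.38, -0.04, 0, 0, -1, 0.38, -0.04, 0.0, 0, -1, 0.38, -0.04, 0.2, 0, -1, 0.38, -0.04, 0.4, 0, -1, 0.38, -0.04, 0.55, 0, -1, 0.38, -0.04, 0.61, 0, -1, 0.38, -0.04, 0.64, 0, -1, 0.38, -0.04, 0.65, 0, -1, 0.38, -0.04, 0.65, 0, -1, 0.38, -0.04, 0.65, 0, -1])

```text
time_s: 11.55
position: [488.7, -230.9, 24.9]
tcp_rot: [-0.004, 3.139, -0.001]
contact_force: [-0.3, -0.3, -2.4]
grip_width: 0.334
finger_force: 60.0
```

send_rows(moves=[0.01, 0.01, 0.008, 0, -1, 0.01, 0.01, 0.012, 0, -1, 0.01, 0.01, 0.012, 0, -1, 0.01, 0.01, 0.012, 0, -1])

```text
time_s: 11.88
position: [486.4, -229.2, 22.8]
tcp_rot: [-0.003, 3.14, 0.001]
contact_force: [-1.5, 1.9, 5.0]
grip_width: 0.334
finger_force: 60.6
```

Contact at 5 N means it is on the floor, so I'll release.

send_rows(moves=[0, 0, 0, 0, 0, 0, 0, 0, 0, 0.3, 0, 0, 0, 0, 0.3, 0, 0, 0, 0, 0.3, 0, 0, -0.1, 0, 0.3, 0, 0, -0.3, 0, 0.3, 0, 0, -0.5, 0, 0.3, 0, 0, -0.7, 0, 0.3, 0, 0, -0.7, 0, 0.3, 0, 0, -0.7, 0, 0.3])

```text
time_s: 12.72
position: [487.2, -229.8, 128.5]
tcp_rot: [-0.004, 3.137, -0.001]
contact_force: [-0.5, 0.8, -0.5]
grip_width: 0.655
finger_force: 0.0
```

```bash
python3 -c "
from h import *
p,im=wrist('w9')
ringfit(p,im,'green',near=[487,-228]);objfit(p,im,'red',[432,-362])
H['green']=60;objfit(p,im,'green',[487,-228])"
```

```text
[ 486.  -229.2  126.9]
red [105.7 121.4] [ 83 105  36  37 512] case z5 [ 427.8 -376.5] bbox [ 429.7 -381.3] obj [ 425.8 -359.9]
red [454.5 277.4] [425 266  64  31 645] case z5 [599.9  -8.4] bbox [605.3  -4.3] obj [578.5 -33.2]
green [257.6 157.9] [227 145  69  40 660] case z5 [ 462.5 -232.5] bbox [ 469.6 -228.6] obj [ 454.6 -232. ]
green [292.8 187.4] [281 172  17  36 117] case z5 [ 492.9 -196.7] bbox [ 495.7 -199.9] obj [ 480.4 -201.6]
green [256.5 183.3] [245 178  26  15 165] case z5 [ 488.6 -233.6] bbox [ 490.9 -232.1] obj [ 476.8 -233. ]
green [248.7 208.8] [240 204  20   9  39] case z5 [ 516.5 -241.9] bbox [ 516.1 -240.5] obj [ 500.5 -240.1]
blue [360.5 253.7] [347 247  30  17 251] case z5 [ 569.4 -118.9] bbox [ 571.7 -117. ] obj [ 542.5 -137.6]
green case [ 481.6 -226.9   29.9] rms 8.886177339978273 1391
red bbox [ 82 105  38  37 571] obj at [ 427.2 -365.7] tcp [ 486.  -229.2  126.9] dx,dy [ -58.8 -136.5]
green bbox [245 177  34  31 335] obj at [ 483.7 -228.7] tcp [ 486.  -229.2  126.9] dx,dy [-2.3  0.5]
```

send_rows(moves=[0.375, -0.89, 0, 0, 0.3, 0.375, -0.89, 0, 0, 0.3, 0.375, -0.89, 0, 0, 0.3, 0.375, -0.89, 0, 0, 0.3, 0.375, -0.89, 0, 0, 0.3, 0.375, -0.89, 0, 0, 0.3])

```text
time_s: 13.27
position: [428.0, -363.6, 125.0]
tcp_rot: [-0.002, -3.139, -0.002]
contact_force: [0.1, 1.5, -0.0]
grip_width: 0.651
finger_force: 0.0
```

```bash
python3 -c "
from h import *
p,im=wrist('w10')
e=objfit(p,im,'red',[432,-362])
# nose: bright, unsaturated disc near expected tip
c=proj(p,[e[0]+2,e[1],45]); h=cv2.cvtColor(im,cv2.COLOR_RGB2HSV); m=cv2.inRange(h,(0,0,175),(180,60,255))
n,l,st,ce=cv2.connectedComponentsWithStats(m)
for i in range(1,n):
  if st[i,4]>20 and np.linalg.norm(ce[i]-c)<30: print('nose',ce[i],st[i],ray(p,ce[i],45))
"
```

```text
[ 429.2 -362.   125.1]
red [256.8 186.6] [240 175  34  32 402] case z5 [ 430.9 -366.9] bbox [ 435.6 -366.7] obj [ 421.9 -366.5]
green [379.2 225.8] [354 205  68  60 791] case z5 [ 474.3 -238.2] bbox [ 485.  -227.5] obj [ 455.7 -257.2]
green [400.9 251.7] [389 242  32  28 349] case z5 [ 505.1 -210.7] bbox [ 510.4 -205.4] obj [ 481.9 -233.8]
blue [484.4 311.5] [472 302  32  25 388] case z5 [ 584.5 -100.7] bbox [588.8 -95.4] obj [ 544.8 -145.4]
blue [  3.2 335.5] [  0 326   9  21 139] case z5 [ 618.6 -675.2] bbox [ 620.1 -674. ] obj [ 573.1 -621.9]
red bbox [239 175  35  34 473] obj at [ 427.1 -367.3] tcp [ 429.2 -362.   125.1] dx,dy [-2.1 -5.3]
nose [255.6 193.6] [248 186  15  17 166] [ 425.2 -367.4]
```

send_rows(moves=[0.018, -0.036, 0, 0, 0.3, 0.018, -0.036, 0.25, 0, 0.3, 0.018, -0.036, 0.5, 0, 0.3, 0.018, -0.036, 0.65, 0, 0.3, 0.018, -0.036, 0.735, 0, 0.3, 0.018, -0.036, 0.735, 0, 0.3, 0.018, -0.036, 0.735, 0, 0.3, 0.018, -0.036, 0.735, 0, -1, 0.018, -0.036, 0.735, 0, -1, 0.018, -0.036, 0.735, 0, -1, 0.018, -0.036, 0.735, 0, -1, 0.018, -0.036, 0.735, 0, -1, 0.018, -0.036, 0.735, 0, -1, 0.018, -0.036, 0.735, 0, -1, 0.018, -0.036, 0.735, 0, -1])

```text
time_s: 14.57
position: [428.7, -369.2, 18.7]
tcp_rot: [-0.004, 3.138, -0.002]
contact_force: [-0.8, -0.2, 7.0]
grip_width: 0.337
finger_force: 59.0
```

send_rows(moves=[0, 0, -0.05, 0, -1, 0, 0, -0.15, 0, -1, 0, 0, -0.3, 0, -1, 0, 0, -0.5, 0, -1, 0, 0, -0.7, 0, -1, 0, 0, -0.7, 0, -1, 0, 0, -0.7, 0, -1])

```text
time_s: 15.15
position: [428.4, -369.3, 124.1]
tcp_rot: [-0.003, 3.137, -0.003]
contact_force: [-0.3, -0.4, -0.6]
grip_width: 0.332
finger_force: 59.3
```

send_rows(moves=[-0.14, 0.2, 0, 0, -1, -0.32, 0.45, 0, 0, -1, -0.567, 0.817, 0, 0, -1, -0.567, 0.817, 0, 0, -1, -0.567, 0.817, 0, 0, -1])

```text
time_s: 15.57
position: [515.9, -236.8, 120.0]
tcp_rot: [0.021, -3.141, -0.007]
contact_force: [-0.1, 0.7, -0.9]
grip_width: 0.337
finger_force: 59.4
```

send_rows(moves=[-0.14, 0.2, 0, 0, -1, -0.32, 0.45, 0, 0, -1, -0.567, 0.817, 0, 0, -1, -0.567, 0.817, 0, 0, -1, -0.567, 0.817, 0, 0, -1])

```text
time_s: 15.98
position: [599.7, -113.5, 119.8]
tcp_rot: [0.021, -3.141, -0.007]
contact_force: [0.2, 2.4, -0.7]
grip_width: 0.339
finger_force: 59.4
```

send_rows(moves=[-0.14, 0.2, 0, 0, -1, -0.32, 0.45, 0, 0, -1, -0.567, 0.817, 0, 0, -1, -0.567, 0.817, 0, 0, -1, -0.567, 0.817, 0, 0, -1, -0.567, 0.817, 0, 0, -1])

```text
time_s: 16.48
position: [681.1, 2.4, 119.5]
tcp_rot: [0.01, -3.139, 0.0]
contact_force: [0.1, -1.2, -1.1]
grip_width: 0.338
finger_force: 59.5
```

```bash
python3 -c "
from h import *
p,im=wrist('w11')
ringfit(p,im,'red',near=[624,-1])
objfit(p,im,'red',[683,-1])
objfit(p,im,'blue',[560,-125])"
```

```text
[680.6  -0.5 120. ]
red [256.1 120.1] [ 216   82   80   82 1929] case z5 [618.9  -1.8] bbox [621.5  -1.9] obj [617.2  -1.3]
red [260.9 241. ] [ 233  224   56   46 1170] case z5 [742.1   3.4] bbox [749.1   3.6] obj [726.1   3.3]
blue [79.8 33.2] [ 54   7  41  48 760] case z5 [ 549.  -149.8] bbox [ 547.4 -153.9] obj [ 558.8 -123.3]
blue [ 17.6 354.7] [  0 350  37  12 264] case z5 [ 898.5 -292.4] bbox [ 900.5 -291.8] obj [ 847.4 -241. ]
red case [623.   -2.6  33.2] rms 2.8919851852483895 2104
red bbox [ 233  223   56   47 1239] obj at [732.4   3. ] tcp [680.6  -0.5 120. ] dx,dy [51.9  3.5]
blue bbox [ 53   7  43  48 833] obj at [ 556.7 -128.2] tcp [680.6  -0.5 120. ] dx,dy [-123.9 -127.7]
```

View pics/w11.png

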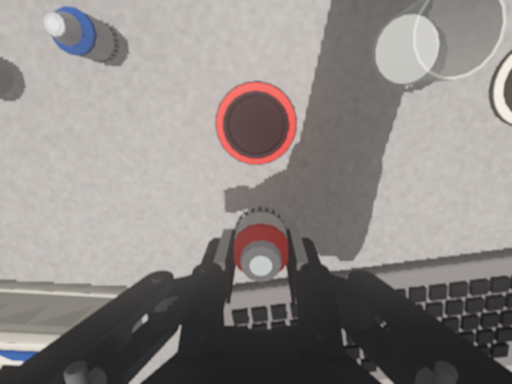

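The red case is at (256,123), with the held objective upright at (261,250). I'll place it with the same relative motion as green.

send_rows(moves=[0.15, -0.03, 0, 0, -1, 0.3, -0.03, 0, 0, -1, 0.38, -0.03, 0, 0, -1, 0.38, -0.03, 0.0, 0, -1, 0.38, -0.03, 0.2, 0, -1, 0.38, -0.03, 0.4, 0, -1, 0.38, -0.03, 0.55, 0, -1, 0.38, -0.03, 0.61, 0, -1, 0.38, -0.03, 0.64, 0, -1, 0.38, -0.03, 0.655, 0, -1, 0.38, -0.03, 0.655, 0, -1, 0.38, -0.03, 0.655, 0, -1])

```text
time_s: 17.53
position: [626.0, -5.2, 24.7]
tcp_rot: [-0.003, 3.139, 0.0]
contact_force: [0.2, 0.0, -0.2]
grip_width: 0.332
finger_force: 59.6
```

send_rows(moves=[0.012, 0.012, 0.004, 0, -1, 0.012, 0.012, 0.008, 0, -1, 0.012, 0.012, 0.008, 0, -1, 0.012, 0.012, 0.008, 0, -1])

```text
time_s: 17.87
position: [623.8, -3.0, 23.7]
tcp_rot: [-0.004, 3.139, 0.001]
contact_force: [-1.6, -0.8, 5.5]
grip_width: 0.335
finger_force: 60.0
```

send_rows(moves=[0, 0, 0, 0, 0, 0, 0, 0, 0, 0.3, 0, 0, 0, 0, 0.3, 0, 0, 0, 0, 0.3, 0, 0, -0.1, 0, 0.3, 0, 0, -0.3, 0, 0.3, 0, 0, -0.5, 0, 0.3, 0, 0, -0.7, 0, 0.3, 0, 0, -0.7, 0, 0.3, 0, 0, -0.7, 0, 0.3])

```text
time_s: 18.7
position: [624.3, -2.9, 129.3]
tcp_rot: [-0.003, 3.137, 0.001]
contact_force: [-0.1, 0.9, -0.9]
grip_width: 0.648
finger_force: 0.0
```

```bash
python3 -c "
from h import *
p,im=wrist('w12')
objfit(p,im,'blue',[560,-125])
H['red']=50;objfit(p,im,'red',[622,-2])"
```

```text
[622.9  -2.8 127.4]
red [261.4 172.2] [ 225  144   73   70 1409] case z5 [614.3  -1.7] bbox [621.4  -1.5] obj [606.7  -1.8]
red [260.7 186.2] [243 173  36  34 494] case z5 [629.1  -2.3] bbox [633.1  -2. ] obj [619.9  -2.3]
green [27.6 41.5] [  0   0  43  73 939] case z5 [ 497.1 -206.4] bbox [ 493.2 -210.7] obj [ 504.5 -175.9]
blue [106.6 111.6] [ 83  94  37  38 516] case z5 [ 555.9 -147.4] bbox [ 557.2 -152.4] obj [ 554.4 -123. ]
blue bbox [ 82  94  39  38 575] obj at [ 555.2 -128.6] tcp [622.9  -2.8 127.4] dx,dy [ -67.7 -125.8]
red bbox [242 173  37  35 558] obj at [622.5  -3. ] tcp [622.9  -2.8 127.4] dx,dy [-0.5 -0.2]
```

send_rows(moves=[0.44, -0.83, 0, 0, 0.3, 0.44, -0.83, 0, 0, 0.3, 0.44, -0.83, 0, 0, 0.3, 0.44, -0.83, 0, 0, 0.3, 0.44, -0.83, 0, 0, 0.3, 0.44, -0.83, 0, 0, 0.3])

```text
time_s: 19.25
position: [555.8, -128.3, 125.8]
tcp_rot: [-0.001, -3.14, -0.001]
contact_force: [0.3, 0.7, -0.1]
grip_width: 0.648
finger_force: 0.0
```

```bash
python3 -c "
from h import *
p,im=wrist('w13')
e=objfit(p,im,'blue',[556,-128])
c=proj(p,[e[0]+2,e[1],60]); h=cv2.cvtColor(im,cv2.COLOR_RGB2HSV); m=cv2.inRange(h,(0,0,150),(180,60,255))
n,l,st,ce=cv2.connectedComponentsWithStats(m)
for i in range(1,n):
  if st[i,4]>20 and np.linalg.norm(ce[i]-c)<30: print('nose',ce[i],st[i],ray(p,ce[i],60))
"
```

```text
[ 556.7 -126.6  125.9]
red [370.3 233.6] [ 343  211   70   62 1084] case z5 [611.6 -10.9] bbox [621.6  -1.4] obj [596.6 -24.1]
red [387.7 255.5] [374 245  34  29 461] case z5 [638.1  11.4] bbox [643.1  15.6] obj [620.1  -4.4]
green [158.4 108.2] [ 115   70   78   80 1556] case z5 [ 483.2 -222.5] bbox [ 484.8 -226.7] obj [ 482.6 -208.2]
blue [256.2 187.2] [239 179  33  30 290] case z5 [ 559.8 -132.3] bbox [ 567.  -133.1] obj [ 546.1 -131.6]
blue bbox [239 179  34  31 385] obj at [ 552.8 -132.2] tcp [ 556.7 -126.6  125.9] dx,dy [-3.9 -5.6]
nose [252.1 190.5] [245 187  15   9  71] [ 545.8 -134.7]
nose [254.6 203. ] [249 198  12  11 105] [ 556.5 -132.7]
```

send_rows(moves=[0.01, -0.036, 0, 0, 0.3, 0.01, -0.036, 0.25, 0, 0.3, 0.01, -0.036, 0.5, 0, 0.3, 0.01, -0.036, 0.65, 0, 0.3, 0.01, -0.036, 0.735, 0, 0.3, 0.01, -0.036, 0.735, 0, 0.3, 0.01, -0.036, 0.735, 0, 0.3, 0.01, -0.036, 0.735, 0, -1, 0.01, -0.036, 0.735, 0, -1, 0.01, -0.036, 0.735, 0, -1, 0.01, -0.036, 0.735, 0, -1, 0.01, -0.036, 0.735, 0, -1, 0.01, -0.036, 0.735, 0, -1, 0.01, -0.036, 0.735, 0, -1, 0.01, -0.036, 0.735, 0, -1])

```text
time_s: 20.55
position: [557.4, -133.3, 19.0]
tcp_rot: [-0.003, 3.137, -0.0]
contact_force: [-0.2, 0.5, 5.6]
grip_width: 0.339
finger_force: 59.1
```

send_rows(moves=[0, 0, -0.05, 0, -1, 0, 0, -0.15, 0, -1, 0, 0, -0.3, 0, -1, 0, 0, -0.5, 0, -1, 0, 0, -0.7, 0, -1, 0, 0, -0.7, 0, -1, 0, 0, -0.7, 0, -1])

```text
time_s: 21.13
position: [556.7, -133.2, 123.9]
tcp_rot: [-0.003, 3.138, 0.001]
contact_force: [-0.4, 0.9, -2.4]
grip_width: 0.336
finger_force: 59.4
```

send_rows(moves=[0.04, 0.2, 0, 0, -1, 0.09, 0.45, 0, 0, -1, 0.164, 0.81, 0, 0, -1, 0.164, 0.81, 0, 0, -1, 0.164, 0.81, 0, 0, -1])

```text
time_s: 21.55
position: [528.3, -5.5, 119.8]
tcp_rot: [0.016, -3.137, -0.004]
contact_force: [0.7, 0.3, -2.2]
grip_width: 0.342
finger_force: 59.7
```

send_rows(moves=[0.04, 0.2, 0, 0, -1, 0.09, 0.45, 0, 0, -1, 0.164, 0.81, 0, 0, -1, 0.164, 0.81, 0, 0, -1, 0.164, 0.81, 0, 0, -1])

```text
time_s: 21.97
position: [503.5, 114.5, 120.2]
tcp_rot: [0.015, -3.138, -0.001]
contact_force: [-0.8, -0.0, -1.5]
grip_width: 0.34
finger_force: 59.9
```

send_rows(moves=[0.04, 0.2, 0, 0, -1, 0.09, 0.45, 0, 0, -1, 0.164, 0.81, 0, 0, -1, 0.164, 0.81, 0, 0, -1, 0.164, 0.81, 0, 0, -1])

```text
time_s: 22.38
position: [478.8, 235.3, 120.4]
tcp_rot: [0.014, -3.139, -0.0]
contact_force: [-0.2, -1.2, -1.7]
grip_width: 0.339
finger_force: 60.0
```

send_rows(moves=[0.04, 0.2, 0, 0, -1, 0.09, 0.45, 0, 0, -1, 0.164, 0.81, 0, 0, -1, 0.164, 0.81, 0, 0, -1, 0.164, 0.81, 0, 0, -1, 0.164, 0.81, 0, 0, -1])

```text
time_s: 22.88
position: [455.9, 351.8, 120.4]
tcp_rot: [0.005, -3.14, 0.004]
contact_force: [0.1, -1.2, -2.5]
grip_width: 0.341
finger_force: 60.1
```

```bash
python3 -c "
from h import *
p,im=wrist('w14')
ringfit(p,im,'blue',near=[401,353])
print(blobs(im,'blue',100,S=70,V=25))
o=arm.observe()['position']; print(o,proj(p,[*o[:2],5]))"
```

```text
[456.6 350.5 120.7]
blue [260.8 123.4] [ 222   88   78   80 1482] case z5 [396.8 351.9] bbox [401.  352.1] obj [393.8 352. ]
blue [261.  249.1] [ 232  232   59   48 1220] case z5 [527.1 352.6] bbox [535.5 353.1] obj [501.5 352.6]
blue case [402.5 352.   33.4] rms 1.9380360690279845 1633
[(array([261.1, 123.7]), array([ 222,   88,   79,   80, 1633], dtype=int32)), (array([260.7, 249.4]), array([ 231,  231,   60,   50, 1319], dtype=int32))]
[456.6 350.5 120.7] [259.2 185.6]
```

View pics/w14.png

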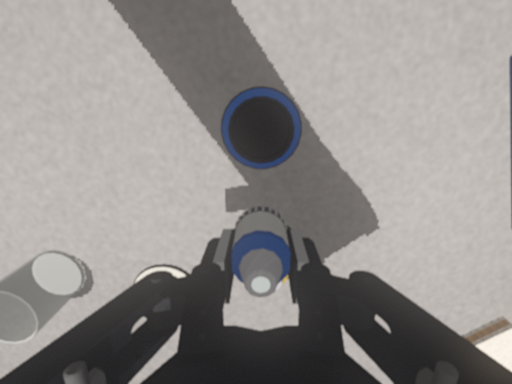

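The blue case is at (261,128), in line with the held objective at (261,250).

send_rows(moves=[0.15, 0.008, 0, 0, -1, 0.3, 0.008, 0, 0, -1, 0.362, 0.008, 0, 0, -1, 0.362, 0.008, 0.0, 0, -1, 0.362, 0.008, 0.2, 0, -1, 0.362, 0.008, 0.4, 0, -1, 0.362, 0.008, 0.55, 0, -1, 0.362, 0.008, 0.61, 0, -1, 0.362, 0.008, 0.64, 0, -1, 0.362, 0.008, 0.655, 0, -1, 0.362, 0.008, 0.662, 0, -1, 0.362, 0.008, 0.662, 0, -1, 0.362, 0.008, 0.662, 0, -1])

```text
time_s: 24.02
position: [403.3, 354.7, 24.0]
tcp_rot: [-0.003, 3.139, 0.004]
contact_force: [0.3, -0.8, 1.3]
grip_width: 0.338
finger_force: 60.3
```

send_rows(moves=[0, -0.01, 0.006, 0, -1, 0, -0.01, 0.006, 0, -1, 0, -0.01, 0.006, 0, 0, 0, -0.01, 0.006, 0, 0.3, 0, -0.01, 0.006, 0, 0.3, 0, -0.01, 0.006, 0, 0.3, 0, -0.01, -0.1, 0, 0.3, 0, -0.01, -0.3, 0, 0.3, 0, -0.01, -0.5, 0, 0.3, 0, -0.01, -0.7, 0, 0.3, 0, -0.01, -0.7, 0, 0.3, 0, -0.01, -0.7, 0, 0.3])

```text
time_s: 25.02
position: [402.8, 353.4, 129.5]
tcp_rot: [-0.003, 3.139, 0.005]
contact_force: [0.1, -0.2, -0.1]
grip_width: 0.647
finger_force: 0.0
```

```bash
python3 -c "
from h import *
p,im=wrist('w15')
H['blue']=65;objfit(p,im,'blue',[402,353])
a=vision.camera('scene')[130:260,100:380];b=vision.camera('side')[110:350,170:345]
a=cv2.resize(a,None,fx=1.8,fy=1.8);b=cv2.resize(b,(int(175*2.4),int(240*2.4)));w=im[60:330,130:390][::1]
c=np.zeros((600,800,3),np.uint8);c[:234,:504]=a[:234,:504];c[240:240+270,:260]=w
b=cv2.resize(b,(290,398));c[:398,508:798]=b
cv2.imwrite('pics/fin.png',c[:,:,::-1])"
```

```text
[401.8 352.5 127.7]
red [  3.1 353. ] [  0 343   7  20  75] case z5 [628.2  29. ] bbox [628.3  29.5] obj [594.3  65.3]
yellow [265.5 278. ] [235 262  63  46 860] case z5 [517.3 360.1] bbox [526.7 361.3] obj [492.2 359.2]
yellow [268.  306.3] [253 297  32  23 376] case z5 [556.6 363.3] bbox [559.8 364.5] obj [526.4 362. ]
blue [500.3 196.1] [ 486  111   26  171 3285] case z5 [417.9 602.7] bbox [418.3 601.5] obj [402.4 560.8]
blue [260.  175.8] [ 223  145   72   69 1515] case z5 [396.4 353.6] bbox [400.3 352.6] obj [384.5 353.6]
blue bbox [ 223  145   72   70 1718] obj at [386.9 352.3] tcp [401.8 352.5 127.7] dx,dy [-14.9  -0.2]
```

View pics/fin.png

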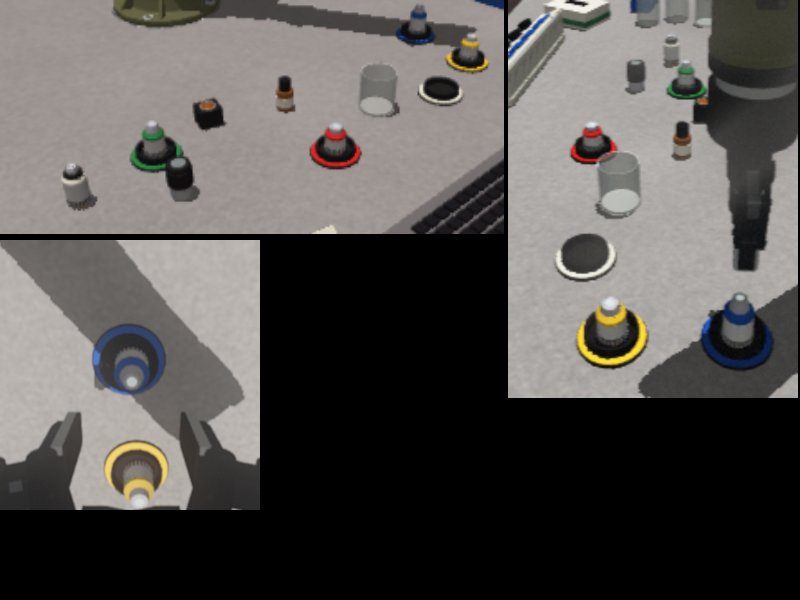

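The montage shows all four dry objectives upright in their own cases: green (152,145), red (335,145), yellow (610,325) and blue (739,325). The white oil objective is still in place at (76,187) and its case at (440,90) is empty. The gripper is clear, so I'm handing in.

```bash
python3 -c "
from station import ticket
print(ticket.finish_job())"
```

```text
the job is handed in; nothing more can be done
None
```

The job is handed in at about 25 s of the 104 s: the last pictures show all four dry objectives upright in the cases of their own colour, the oil objective untouched and its case empty; no verdict was returned.

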